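# Hold the lens cage open

## Task

A colleague needs both hands free to take a lens out of the small barred cage on the desk, so hold its self-closing gate for them. First squeeze the two plates of the catch on the cage roof fully together (that catch stays released by itself), and only after that squeeze the sprung grip on top of the gate; keep it squeezed while you swing the gate out past the click of its floor detent to wide open, well over 65 degrees. Finish still holding the gate wide open and still by its squeezed grip, without letting go, and leave the other things on the desk and on the cage roof where they are.

Things in the scene. Friction and masses are not known exactly. Their poses are not given: they have to be found in the camera images.
- cage: Barred metal cage fixed to the desk, 192 x 137 mm, 100 mm high. Origin: on the gate's vertical hinge axis at desk level. z up; the shut gate runs 160 mm from the origin along -x (roughly towards the robot); +y is outside, where the gate swings to; inside and roof lie at -y, to y = -125 mm. Roof and gate top are about 100 mm above the desk.
- hinge_top (a point): point on the gate's vertical hinge axis, 100 mm above the desk; axes as the cage
- rail_catch_mid (a point): Roof catch, worked first: two upright plates 24 mm wide (cage y), 6 thick, to 44 mm above the gate's top, facing along cage x: fixed one at x = -19 mm, moving dark one at -63, both y = -30. 50 mm over the outer faces, 34 squeezed. Its tongue rises 14 mm above the gate's top. This point, fixed to the cage, is midway between the outer faces when SQUEEZED (x -33, y -30, z 128 mm).
- rail_catch (a joint): travel of the roof catch's moving plate towards the fixed one, m: 0 = latched, 0.016 = fully squeezed. Moves stiffly (about 4 N) and stays where it is left; the gate is free of it beyond about 0.012.
- gate_grip (a point): Squeeze grip on the gate, worked second: two upright plates 24 mm wide along the gate, 6 thick, facing across it: inner fixed, outer (dark) moving; tops 46 and 49 mm above the gate's top. 44 mm over the outer faces, 34 squeezed. This point turns with the gate: midway between the outer faces when SQUEEZED, gate x -130, y -5, z 128 mm; its axes are the cage's while shut.
- trigger (a joint): travel of the gate grip's outer plate towards the inner one, m: 0 = free, 0.010 = fully squeezed. Sprung: about 3 N to start, 8 N when fully squeezed; springs back when let go. It withdraws a bolt at the free end of the gate; the gate is free of the bolt beyond about 0.007.
- gate (a joint): gate angle, rad: 0 shut, grows as it swings out (clockwise from above, to cage +y); stop at 1.5. A damped spring closes it: 0.11 N m when shut, 0.3 wide open. A sprung ball under it must be pulled over a ridge on the floor track at about 0.65 rad (about 8 N at the grip); let go beyond that, it falls back and stops ajar against the ridge.
- gauge_block_mid (a point): bystander: centre of a loose steel gauge block, 16 x 34 x 15 mm, lying on the cage roof
- pin_gauge_mid (a point): bystander: centre of a loose pin gauge, 12 x 82 x 10 mm, lying on the desk beyond the gate's swing
- screwdriver_mid (a point): bystander: centre of a loose screwdriver, 176 mm long, on the desk at the left
- oil_bottle_mid (a point): bystander: centre of a small loose bottle, 34 mm wide, 96 mm high, at the left

How it is judged (in metres and radians):
On the way, in this order (a step that is already met when the one before it is completed fails the run):
1. the roof catch is squeezed fully home while the gate is still shut (value of joint rail_catch above 0.013 m and value of joint gate below 0.1 rad), for 0.2 s.
2. then the gate grip is squeezed by the fingers (value of joint trigger above 0.007 m and contact force between the fingers and gate above 2 N), for 0.2 s.
3. the gate is swung past its detent by the squeezed grip (value of joint gate above 0.85 rad and value of joint trigger above 0.006 m), for 0.1 s.
At the end, for the whole second after the job is handed in: The gate stands at more than 1.13 rad (65 degrees), not swinging (under 0.4 rad/s), held by the fingers on its grip (over 2 N) with the trigger squeezed over 6 mm; the roof catch is still released (over 11 mm) (value of joint gate above 1.13 rad and velocity of joint gate between -0.4 and 0.4 rad/s and value of joint trigger above 0.006 m and contact force between the fingers and gate above 2 N and value of joint rail_catch above 0.011 m); the arm keeps its last pose, push and grip.
It fails at once if the gate grip was squeezed before the roof catch was released (value of joint trigger above 0.006 m and value of joint rail_catch below 0.011 m).
It fails at once if a bystander was disturbed (distance of any of gauge_block_mid, pin_gauge_mid, screwdriver_mid, oil_bottle_mid from where it was at the start of the episode above 0.02 m).
It also fails if it takes over 45 s, if anything falls off the work surface, if the arm or the gripper's body presses on something with over 40 N, if the wrist force passes 120 N, or if a joint passes its speed limit or range.

## Robot

A 6-joint arm with a two-finger parallel gripper is mounted at the origin on a cart in front of the work surface, level with it; the furniture and walls round the work are solid. World frame = base frame: x ahead of the robot, y to its left, z up, the work surface at z = 0. Lengths are in m, angles in degrees, forces in N, time in s.
With the tool pointing down it reaches from about 0.375 to 0.925 m from the base axis. Payload 5.7 kg.
Tool frame: the origin (TCP) lies midway between the tips of the shut fingers; the grasp point (between the pads) lies 19 mm behind it; z points along the fingers, y is the direction in which the jaws open and shut (so a half turn about z gives the same grasp; the last joint's range is limited). The gripper opens to 88 mm and grips with 3 to 60 N. Pads are 20 mm wide; open, the fingers measure 115 mm over their backs; the gripper's body (75 mm by 178 mm) begins 61 mm behind the grasp point.
Start: joints at [-79.933, 20.558, 86.54, -0, 72.909, -6.595], TCP at [0.172, -0.575, 0.223] pointing down, gripper open.
Joint ranges: [-170.27, 170.27], [-57.76, 135], [12.27, 136.19], [-55.21, 235.2], [11.17, 155.16], [-170.74, 170.74]. Speed limits (degrees/s): [136.94, 136.94, 180, 180, 180, 180].

## Interface

Orientations are given as a 3x3 rotation matrix whose columns are the frame's x, y, z axes.
In Python, from cell import arm gives the robot as it stands.
- The arm moves only by the tool drive_tool, never from a script. Its argument "steps" is a list of rows, each a list of 7 numbers: the shift along the tool's x, y, z in units of 40 mm (1.0 is 40 mm), then the turn, a rotation vector about the tool's x, y, z in units of 6 degrees (1.0 is 6 degrees), then the finger opening in mm, from 0 to 87.8. A call has 1 to 8 rows; each row shifts and turns the commanded pose from where the row before left it, along the tool's axes as they then stand; what a row does not reach is not made up. A row lasts 1/10 s, in which the tool goes at most 50 mm and 8.59 degrees, less where a joint would pass 70% of its speed; a pose out of reach is approached as far as the arm can. A call is refused whole if a number of a shift passes 1 or a number of a turn 1, either way. A call with a gripper value outside its range is refused whole. The fingers move at their own pace and stop on an object; the grip force is fixed at half the most. Time passes only in rows, so rows that do not move let the fingers close. It gives the time, the measured TCP pose, the force and the opening at its end, in the units of the state.
- arm.get_state(): the state, without advancing time (a new reading comes with each control period).
- arm.get_image(name): name is "side" or "top"; returns the picture (420x560x3 uint8, red, green, blue); there is no depth.
- arm.calibration(name): a dict with "mtx" (3x3 intrinsics, pixels), "rvec" (rotation vector, rad) and "tvec" (3), from world to camera coordinates, as OpenCV has them. Camera axes: x right, y down, z forward; pixel columns grow to the right and rows downward; lengths in m; the calibration is good to about 2 mm. A picture is of the moment at which its call begins. calibration takes no time and is no camera call.
- arm.finish_job(): hands the job in, once; it reports no verdict.
The state is a dict: "time_s": time; "qpos": joint angles; "joint_velocities": joint speeds; "tau": joint torques, N m; "position": TCP position; "ee_rot": TCP orientation; "contact_force": force on the tool from outside, world axes, zero at the start; "torque": the same for the moment, N m; "opening": finger opening in m.
Only numpy, scipy, OpenCV 4.12 (cv2) and the standard library are available. Lean on these libraries where they do the work, as an engineer would, in place of code of your own. Each camera call takes 0.05 s, during which the arm holds its last target. There are 200 camera calls.

## Working session

There is one attempt and no reset: what is moved stays moved. The work goes in short steps, Python scripts to look and compute and a tool call to move; the robot and the scene stay as the last step left them, time stands still between calls to the robot, and variables do not carry over. Pictures are saved under pics/ and viewed, about 8 in all and at most 12, crops included, and the job is handed in when it is done.

Besides the shell and the picture viewer there is one more tool, called after ">>>" as a command line: name --pt "numbers of a row" for each row, then --argument value for the rest. drive_tool: Moves the arm, as the interface text tells. Its arguments: {"type":"object","properties":{"steps":{"type":"array"}},"required":["steps"]}

```bash
mkdir -p pics; python3 - <<'E'
from cell import arm
import cv2
for n in("side","top"):
    cv2.imwrite(f"pics/{n}0.png",arm.get_image(n)[:,:,::-1])
    c=arm.calibration(n);print(n,c)
s=arm.get_state();print(s)
E
```

```text
side {'mtx': array([[535.61957876,   0.        , 282.44102507],
       [  0.        , 535.61957876, 203.2190658 ],
       [  0.        ,   0.        ,   1.        ]]), 'rvec': array([ 0.8573642 , -2.60980092,  0.96567276]), 'tvec': array([0.48183632, 0.24676663, 0.95572063])}
top {'mtx': array([[495.76143606,   0.        , 276.73356352],
       [  0.        , 495.76143606, 210.12484011],
       [  0.        ,   0.        ,   1.        ]]), 'rvec': array([ 2.16000598, -2.16010773,  0.11603863]), 'tvec': array([0.11660924, 0.55021898, 0.93827676])}
{'time_s': 0.1, 'qpos': array([-7.99343762e+01,  2.05932045e+01,  8.65903153e+01, -1.74418079e-03,
        7.29083812e+01, -6.59439360e+00]), 'joint_velocities': array([ 0.04281732, -0.0295342 , -0.09000666,  0.13699672,  0.16972096,
       -0.04098339]), 'tau': array([ 3.26839327e-04, -5.16357279e+01, -2.71406919e+01,  6.77057519e-02,
        2.76357844e-02, -1.69809954e-05]), 'position': array([ 0.17189527, -0.57422403,  0.22191633]), 'ee_rot': array([[ 9.58020242e-01,  2.86700401e-01, -3.08985774e-04],
       [ 2.86700526e-01, -9.58018961e-01,  1.57420149e-03],
       [ 1.55309968e-04, -1.59670327e-03, -9.99998713e-01]]), 'contact_force': array([-0.27648459, -0.17409888, -0.00060718]), 'torque': array([-0.03020785,  0.01034322,  0.01389189]), 'opening': 0.08778628645603787}
```

View pics/top0.png

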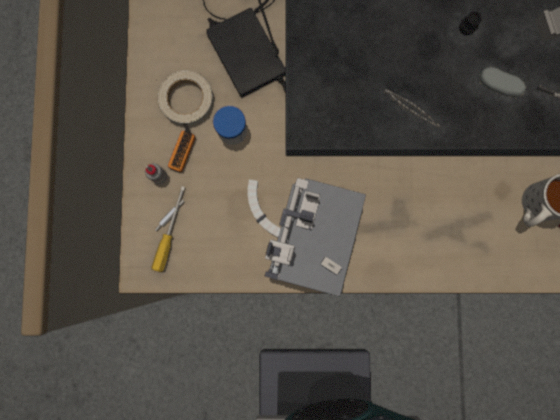

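View pics/side0.png

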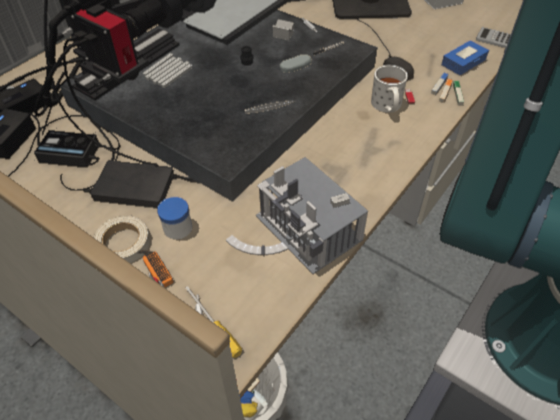

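```bash
python3 - <<'E'
import cv2,numpy as np
a=cv2.imread("pics/top0.png")[165:305,240:380]; b=cv2.imread("pics/side0.png")[150:280,220:380]
f=lambda i:cv2.convertScaleAbs(i,alpha=1.5)
cv2.imwrite("pics/z.png",np.hstack([cv2.resize(f(a),(400*1,400),interpolation=2),cv2.resize(f(b),(400,325),interpolation=2)[:,:] if 0 else cv2.copyMakeBorder(cv2.resize(f(b),(400,325),interpolation=2),0,75,0,0,0)]))
E
```

```text
(no output)
```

View pics/z.png

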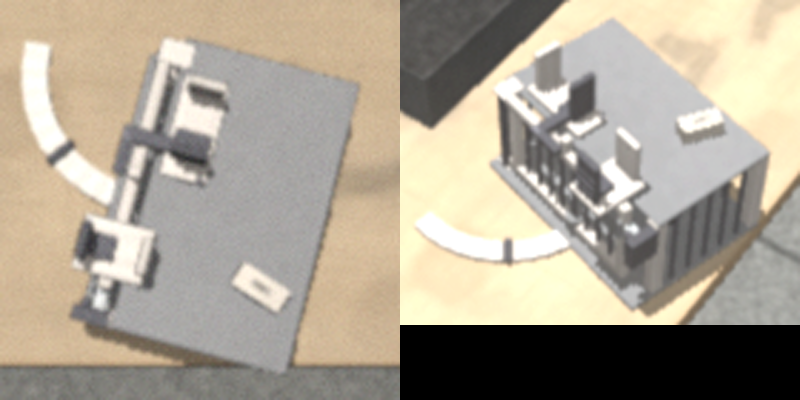

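```bash
cat > h.py <<'E'
import cv2,numpy as np
from cell import arm
def ray(n,uv,z):
    c=arm.calibration(n);R=cv2.Rodrigues(c["rvec"])[0];C=-R.T@c["tvec"]
    d=R.T@np.linalg.inv(c["mtx"])@np.array([*uv,1.]);return C+d*(z-C[2])/d[2]
def proj(n,P):
    c=arm.calibration(n);return cv2.projectPoints(np.float64(P).reshape(-1,3),c["rvec"],c["tvec"],c["mtx"],None)[0][:,0]
T=lambda x,y:(240+x/2.857,165+y/2.857)
S=lambda x,y:(220+(x-400)/2.5,150+y/2.5)
E
python3 - <<'E'
from h import *
for n,p,z in[("roofTR",(358,82),.1),("roofBR",(285,372),.1),("roofBL",(90,325),.1),("roofTL",(192,40),.1),("hinge",(178,52),.104),("fixpl",(207,85),.144),("movpl",(195,148),.144),("gripin",(147,250),.146),("gripout",(86,240),.149)]:
    print("top",n,ray("top",T(*p),z).round(4))
for n,p,z in[("roof far",(613,18),.1),("roof right",(770,155),.1),("roof near",(650,228),.1),("fix",(550,45),.144),("mov",(582,76),.144),("gin",(628,132),.146),("gout",(588,150),.149),("hinge",(508,88),.104)]:
    print("side",n,ray("side",S(*p),z).round(4))
E
```

```text
top roofTR [ 0.5725 -0.0453  0.1   ]
top roofBR [0.3898 0.0039 0.1   ]
top roofBL [0.4188 0.1255 0.1   ]
top roofTL [0.5997 0.0604 0.1   ]
top hinge [0.5913 0.0696 0.104 ]
top fixpl [0.5642 0.054  0.144 ]
top movpl [0.5258 0.0615 0.144 ]
top gripin [0.4644 0.0907 0.146 ]
top gripout [0.4702 0.1271 0.149 ]
side roof far [ 0.5693 -0.0404  0.1   ]
side roof right [0.3857 0.0118 0.1   ]
side roof near [0.421  0.1239 0.1   ]
side fix [0.5666 0.0506 0.144 ]
side mov [0.5269 0.0628 0.144 ]
side gin [0.4655 0.0902 0.146 ]
side gout [0.4776 0.1236 0.149 ]
side hinge [0.589  0.0777 0.104 ]
```

```bash
cat >> h.py <<'E'
def fit(m,w):
    m=np.float64(m);w=np.float64(w);a=m-m.mean(0);b=w-w.mean(0)
    y=np.arctan2((a[:,0]*b[:,1]-a[:,1]*b[:,0]).sum(),(a*b).sum())
    R=np.array([[np.cos(y),-np.sin(y)],[np.sin(y),np.cos(y)]]);t=w.mean(0)-R@m.mean(0)
    return y,R,t,(m@R.T+t-w)
E
python3 - <<'E'
from h import *
m=[(-.019,-.03),(-.063,-.03),(-.13,-.019),(-.13,.019),(0,0)]
A=[(.5642,.054),(.5258,.0615),(.4644,.0907),(.4702,.1271),(.5913,.0696)]
B=[(.5666,.0506),(.5269,.0628),(.4655,.0902),(.4776,.1236),(.589,.0777)]
for mm,w in((m,A),(m,B),(m+m,A+B)):
    y,R,t,r=fit(mm,w);print(np.degrees(y),t,(r*1e3).round(1).tolist())
    print("catch",R@[-.033,-.03]+t,"grip",R@[-.13,-.005]+t)
for n,v in(("TR",(.571,-.043)),("BR",(.388,.008))):print(n,R.T@(np.array(v)-t))
# block
print("block",R.T@(ray("top",T(260,287),.115)[:2]-t))
E
```

```text
-15.901111083713998 [0.59225048 0.07338075] [[1.6, -4.3], [-2.4, 0.3], [-2.4, 0.0], [2.2, 0.2], [1.0, 3.8]]
catch [0.55229385 0.05356994] grip [0.46585491 0.10418919]
-14.63706760036874 [0.59433248 0.07530619] [[1.8, 0.5], [-1.1, -0.6], [-1.7, -0.4], [-4.2, 2.9], [5.3, -2.4]]
catch [0.55482261 0.05461876] grip [0.46728804 0.10331886]
-15.281806981301845 [0.59329426 0.07432773] [[2.9, -3.6], [-1.2, 0.5], [-1.5, -0.4], [2.7, -0.2], [2.0, 4.7], [0.5, -0.2], [-2.3, -0.8], [-2.6, 0.1], [-4.7, 3.3], [4.3, -3.4]]
catch [0.5535541 0.0540862] grip [0.46657307 0.1037682 ]
TR [ 0.00941773 -0.11905518]
BR [-0.1805535 -0.1180912]
block [-0.13125287 -0.09183954]
```

>>> drive_tool --pt "0.85 -0.77 0 0 0 0 86" --pt "0.85 -0.77 0 0 0 0 86" --pt "0.85 -0.77 0 0 0 0 86" --pt "0.85 -0.77 0 0 0 0 86" --pt "0.85 -0.77 0 0 0 0 86" --pt "0.85 -0.77 0 0 0 0 86" --pt "0.85 -0.77 0 0 0 0 86" --pt "0.85 -0.77 0 0 0 0 86"

```text
time_s: 0.9
position: [0.3624, -0.2589, 0.2225]
ee_rot: [[0.958, 0.286, -0.0], [0.286, -0.958, 0.0], [-0.0, -0.0, -1.0]]
contact_force: [1.0, -0.3, 0.3]
opening: 0.0861
```

>>> drive_tool --pt "0.85 -0.77 0 0 0 0 86" --pt "0.85 -0.77 0 0 0 0 86" --pt "0.85 -0.77 0 0 0 0 86" --pt "0.85 -0.77 0 0 0 0 86" --pt "0.85 -0.77 0 0 0 0 86" --pt "0.85 -0.77 0 0 0 0 86" --pt "0.85 -0.77 0 0 0 0 86" --pt "0 0 0 0 0 0 86"

```text
time_s: 1.7
position: [0.5305, 0.0184, 0.2225]
ee_rot: [[0.957, 0.291, 0.002], [0.291, -0.957, 0.002], [0.002, -0.001, -1.0]]
contact_force: [-0.3, -0.6, 0.7]
opening: 0.0856
```

>>> drive_tool --pt "0 0 0 0 0 -1 86" --pt "0 0 0 0 0 -1 86" --pt "0 0 0 0 0 -1 86" --pt "0 0 0 0 0 -1 86" --pt "0 0 0 0 0 -1 86" --pt "0 0 0 0 0 -1 86" --pt "0 0 0 0 0 -1 86" --pt "0 0 0 0 0 -1 86"

```text
time_s: 2.5
position: [0.5272, 0.0131, 0.2223]
ee_rot: [[0.425, 0.905, -0.001], [0.905, -0.425, -0.0], [-0.001, -0.001, -1.0]]
contact_force: [0.3, -0.1, -0.7]
opening: 0.086
```

>>> drive_tool --pt "0 0 0 0 0 -1 86" --pt "0 0 0 0 0 -0.67 86" --pt "0 0 0 0 0 0 86" --pt "0 0 0 0 0 0 86"

```text
time_s: 2.9
position: [0.5276, 0.0135, 0.2225]
ee_rot: [[0.267, 0.964, -0.001], [0.964, -0.267, -0.0], [-0.0, -0.001, -1.0]]
contact_force: [0.0, -0.6, 0.1]
opening: 0.086
```

>>> drive_tool --pt "0.58 0.14 0 0 0 0 86" --pt "0.58 0.14 0 0 0 0 86" --pt "0 0 0.7 0 0 0 86" --pt "0 0 0.6 0 0 0 86" --pt "0 0 0 0 0 0 86" --pt "0 0 0 0 0 0 86"

```text
time_s: 3.5
position: [0.5508, 0.0556, 0.1707]
ee_rot: [[0.265, 0.964, -0.001], [0.964, -0.265, 0.0], [-0.0, -0.001, -1.0]]
contact_force: [-0.7, 0.2, 0.3]
opening: 0.0863
```

```bash
python3 - <<'E'
from h import *
a=arm.get_image("top")[120:320,180:400,::-1]; b=arm.get_image("side")[100:280,170:390,::-1]
f=lambda i:cv2.resize(cv2.convertScaleAbs(np.ascontiguousarray(i),alpha=1.5),None,fx=400/220,fy=400/220,interpolation=2)
A=f(a);B=f(b);B=cv2.copyMakeBorder(B,0,A.shape[0]-B.shape[0],0,0,0)
cv2.imwrite("pics/z2.png",np.hstack([A,B]))
print(arm.get_state()["position"],ray("top",(230,122),.08),ray("side",(174,210),.08),ray("top",(230,122),.05),ray("side",(174,210),.05))
E
```

```text
[0.55207508 0.05559232 0.17191908] [0.71306449 0.20502333 0.08      ] [0.70542394 0.2176     0.08      ] [0.72200263 0.20811811 0.05      ] [0.72720692 0.20221397 0.05      ]
```

View pics/z2.png

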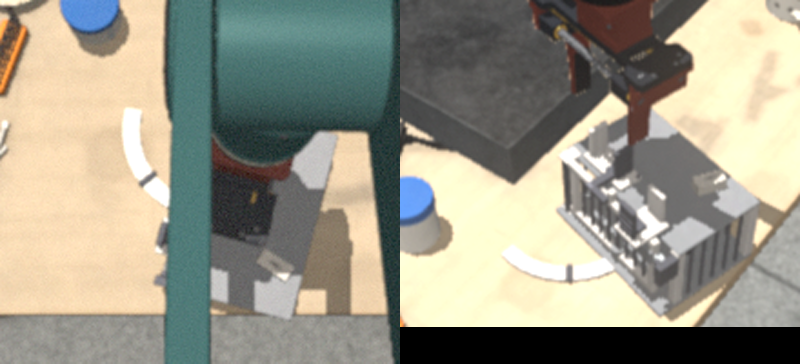

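>>> drive_tool --pt "0 0 0.4 0 0 0 86" --pt "0 0 0.4 0 0 0 86" --pt "0 0 0 0 0 0 86"

```text
time_s: 3.9
position: [0.5506, 0.0557, 0.1383]
ee_rot: [[0.265, 0.964, -0.001], [0.964, -0.265, 0.0], [-0.0, -0.001, -1.0]]
contact_force: [-0.5, -0.3, -0.5]
opening: 0.086
```

>>> drive_tool --pt "0 0 0.25 0 0 0 86" --pt "0 0 0.25 0 0 0 86" --pt "0 0 0 0 0 0 86" --pt "0 0 0 0 0 0 86"

```text
time_s: 4.3
position: [0.5511, 0.0558, 0.1186]
ee_rot: [[0.264, 0.964, -0.0], [0.964, -0.264, 0.0], [-0.0, -0.0, -1.0]]
contact_force: [0.1, -0.3, 0.3]
opening: 0.0861
```

```bash
python3 - <<'E'
from h import *
b=arm.get_image("side")[130:270,220:380,::-1]
cv2.imwrite("pics/z3.png",cv2.resize(cv2.convertScaleAbs(np.ascontiguousarray(b),alpha=1.5),(640,560),interpolation=2))
print(arm.get_state()["position"])
E
```

```text
[0.55139966 0.05584932 0.11885438]
```

View pics/z3.png

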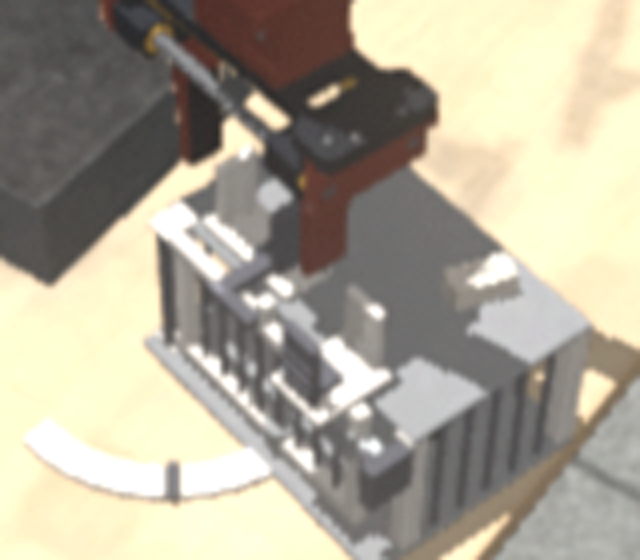

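```bash
python3 - <<'E'
from h import *
R=arm.get_state()["ee_rot"];p=arm.get_state()["position"]
Z=lambda q:((q-[220,130])*4).round().tolist()
for s in(43,-43):
  # finger tip inner edge corners
  for x in(10,-10): print("finger",s,x,Z(proj("side",p+R@[x/1e3,s/1e3,0]))) 
y=np.radians(-15.28);Q=np.array([[np.cos(y),-np.sin(y)],[np.sin(y),np.cos(y)]]);t=np.array([.5933,.0743])
for x in(-.019,-.063):
  for yy in(-.018,-.042):print("plate",x,yy,Z(proj("side",[*(Q@[x,yy]+t),.144])))
E
```

```text
finger 43 10 [[190.0, 167.0]]
finger 43 -10 [[222.0, 149.0]]
finger -43 10 [[298.0, 268.0]]
finger -43 -10 [[330.0, 248.0]]
plate -0.019 -0.018 [[220.0, 162.0]]
plate -0.019 -0.042 [[259.0, 140.0]]
plate -0.063 -0.018 [[277.0, 214.0]]
plate -0.063 -0.042 [[316.0, 191.0]]
```

>>> drive_tool --pt "0 0.07 0 0 0 0 70" --pt "0 0 0 0 0 0 60" --pt "0 0 0 0 0 0 50" --pt "0 0 0 0 0 0 42" --pt "0 0 0 0 0 0 42" --pt "0 0 0 0 0 0 42"

```text
time_s: 4.95
position: [0.5532, 0.0553, 0.1186]
ee_rot: [[0.264, 0.964, -0.001], [0.964, -0.264, 0.0], [-0.0, -0.001, -1.0]]
contact_force: [-3.7, 0.5, 2.2]
opening: 0.0434
```

>>> drive_tool --pt "0 0 0 0 0 0 38" --pt "0 0 0 0 0 0 34" --pt "0 0 0 0 0 0 30" --pt "0 0 0 0 0 0 30" --pt "0 0 0 0 0 0 30" --pt "0 0 0 0 0 0 30"

```text
time_s: 5.55
position: [0.553, 0.0552, 0.1187]
ee_rot: [[0.264, 0.965, -0.002], [0.965, -0.264, 0.0], [-0.0, -0.002, -1.0]]
contact_force: [-4.0, 1.6, 5.6]
opening: 0.0332
```

>>> drive_tool --pt "0 0 0 0 0 0 30" --pt "0 0 0 0 0 0 30" --pt "0 0 0 0 0 0 30"

```text
time_s: 5.85
position: [0.553, 0.0552, 0.1187]
ee_rot: [[0.264, 0.965, -0.002], [0.965, -0.264, 0.0], [-0.0, -0.002, -1.0]]
contact_force: [-4.8, 0.6, 5.2]
opening: 0.0329
```

>>> drive_tool --pt "0 0 0 0 0 0 60" --pt "0 0 0 0 0 0 76" --pt "0 0 0 0 0 0 76" --pt "0 0 0 0 0 0 76" --pt "0 0 -1 0 0 0 76" --pt "0 0 -1 0 0 0 76" --pt "0 0 0 0 0 0 76"

```text
time_s: 6.55
position: [0.5581, 0.055, 0.204]
ee_rot: [[0.264, 0.964, 0.01], [0.964, -0.264, -0.0], [0.003, 0.01, -1.0]]
contact_force: [1.1, 0.6, -0.1]
opening: 0.0761
```

>>> drive_tool --pt "0.2 -0.8 0 0 0 -1 76" --pt "0 0 0 0 0 -1 76" --pt "0 0 0 0 0 -1 76" --pt "0 0 0 0 0 -1 76" --pt "0 0 0 0 0 -1 76" --pt "0 0 0 0 0 -1 76" --pt "0 0 0 0 0 -1 76" --pt "0 0 0 0 0 -1 76"

```text
time_s: 7.35
position: [0.5251, 0.0712, 0.1981]
ee_rot: [[-0.544, 0.839, -0.0], [0.839, 0.544, 0.0], [0.0, -0.0, -1.0]]
contact_force: [-0.2, 0.1, 0.8]
opening: 0.076
```

>>> drive_tool --pt "0 0 0 0 0 -1 76" --pt "0 0 0 0 0 -1 76" --pt "0 0 0 0 0 -1 76" --pt "0 0 0 0 0 -1 76" --pt "0 0 0 0 0 -1 76" --pt "0 0 0 0 0 -1 76" --pt "0 0 0 0 0 -1 76" --pt "0 0 0 0 0 0 76"

```text
time_s: 8.15
position: [0.525, 0.0712, 0.1981]
ee_rot: [[-0.965, 0.263, -0.0], [0.263, 0.965, 0.0], [0.0, -0.0, -1.0]]
contact_force: [0.2, -0.3, 0.3]
opening: 0.0764
```

```bash
python3 - <<'E'
from h import *
b=arm.get_image("side")[130:270,220:380,::-1]
cv2.imwrite("pics/z4.png",cv2.resize(cv2.convertScaleAbs(np.ascontiguousarray(b),alpha=1.5),(640,560),interpolation=2))
s=arm.get_state();print(s["position"],s["qpos"].round(1),s["ee_rot"].round(3), s["ee_rot"].T@(np.array([.4668,.1035,.119])-s["position"])/.04)
E
```

```text
[0.52506311 0.07119079 0.19820858] [  0.2  16.2  96.9   0.   66.9 -74.3] [[-0.964  0.266 -0.   ]
 [ 0.266  0.964  0.   ]
 [ 0.    -0.    -1.   ]] [1.61849943 0.39053186 1.98071721]
```

View pics/z4.png

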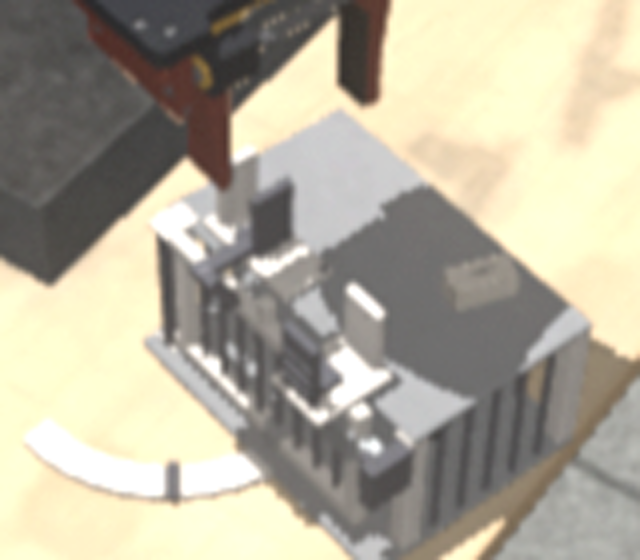

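>>> drive_tool --pt "0.8 0.22 0 0 0 0 76" --pt "0.8 0.22 0 0 0 0 76" --pt "0 0 0 0 0 0 76" --pt "0 0 0.5 0 0 0 76" --pt "0 0 0 0 0 0 76" --pt "0 0 0 0 0 0 76"

```text
time_s: 8.8
position: [0.4683, 0.1049, 0.1786]
ee_rot: [[-0.964, 0.265, -0.001], [0.265, 0.964, -0.0], [0.001, -0.0, -1.0]]
contact_force: [-0.2, -0.5, 0.2]
opening: 0.076
```

```bash
python3 - <<'E'
from h import *
a=ray("side",(220+366/4,130+290/4),.146)[:2];b=ray("side",(220+304/4,130+330/4),.149)[:2]
y=np.radians(-15.3);Q=np.array([[np.cos(y),-np.sin(y)],[np.sin(y),np.cos(y)]])
print(a,b,Q.T@(a-[.5933,.0743]),Q.T@(b-[.5933,.0743]))
b=arm.get_image("side")[130:270,220:380,::-1]
cv2.imwrite("pics/z5.png",cv2.resize(cv2.convertScaleAbs(np.ascontiguousarray(b),alpha=1.5),(640,560),interpolation=2))
s=arm.get_state();print(s["position"],s["ee_rot"].T@(np.array([.4668,.1035,.119])-s["position"])/.04)
E
```

```text
[0.46542876 0.08929384] [0.47304756 0.12751876] [-0.12729563 -0.01927935] [-0.13003338  0.01960117]
[0.46869486 0.10495345 0.1789532 ] [ 0.03629958 -0.04774909  1.49881879]
```

View pics/z5.png

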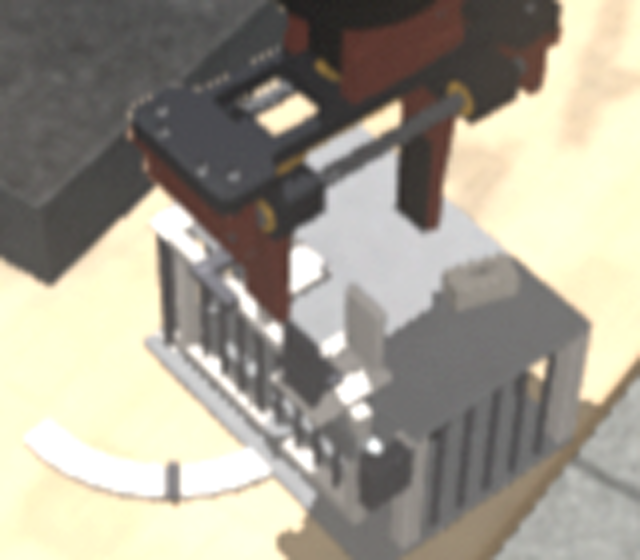

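>>> drive_tool --pt "0.04 0 0.5 0 0 0 76" --pt "0 0 0.5 0 0 0 76" --pt "0 0 0.4 0 0 0 76" --pt "0 0 0.1 0 0 0 76" --pt "0 0 0 0 0 0 76"

```text
time_s: 9.35
position: [0.4668, 0.1054, 0.1187]
ee_rot: [[-0.964, 0.265, -0.0], [0.265, 0.964, 0.0], [0.0, -0.0, -1.0]]
contact_force: [0.0, -0.5, -0.1]
opening: 0.0763
```

>>> drive_tool --pt "0 -0.05 0 0 0 0 60" --pt "0 0 0 0 0 0 48" --pt "0 0 0 0 0 0 42" --pt "0 0 0 0 0 0 38" --pt "0 0 0 0 0 0 38"

```text
time_s: 9.85
position: [0.4671, 0.105, 0.1195]
ee_rot: [[-0.964, 0.265, 0.002], [0.265, 0.964, 0.003], [-0.002, 0.003, -1.0]]
contact_force: [1.0, 8.4, 1.9]
opening: 0.0399
```

>>> drive_tool --pt "0 0 0 0 0 0 34" --pt "0 0 0 0 0 0 28" --pt "0 0 0 0 0 0 28" --pt "0 0 0 0 0 0 28" --pt "0 0 0 0 0 0 28" --pt "0 0 0 0 0 0 28"

```text
time_s: 10.45
position: [0.4673, 0.1059, 0.1195]
ee_rot: [[-0.964, 0.265, 0.003], [0.265, 0.964, 0.004], [-0.002, 0.004, -1.0]]
contact_force: [0.1, 11.4, 2.0]
opening: 0.0335
```

>>> drive_tool --pt "0 0.17 0 0 0 0.5 28" --pt "0 0.17 0 0 0 0.5 28" --pt "0 0.17 0 0 0 0.5 28" --pt "0 0.17 0 0 0 0.5 28" --pt "0 0.17 0 0 0 0.5 28" --pt "0 0.17 0 0 0 0.5 28" --pt "0 0 0 0 0 0 28"

```text
time_s: 11.15
position: [0.4817, 0.143, 0.1195]
ee_rot: [[-0.836, 0.549, 0.0], [0.549, 0.836, 0.002], [0.001, 0.002, -1.0]]
contact_force: [-3.8, 5.6, 6.3]
opening: 0.0337
```

```bash
cat > chk.py <<'E'
from h import *
s=arm.get_state();p=s["position"];R=s["ee_rot"];h=np.array([.5933,.0743])
d=p[:2]-h;print("radius",np.hypot(*d).round(4),"gate deg by pos",164.7+2.2-np.degrees(np.arctan2(d[1],d[0])),"by rot",74.6-np.degrees(np.arctan2(R[1,1],R[0,1])),"f tool",(R.T@s["contact_force"]).round(1),s["opening"],s["qpos"].round(0))
E
python3 chk.py
```

```text
radius 0.1311 gate deg by pos 18.50464617584575 by rot 17.926546643933577 f tool [ 6.3  2.6 -6.3] 0.03367249696826753 [  9.  20. 105.   0.  55. -48.]
```

>>> drive_tool --pt "0 0.17 0 0 0 0.5 28" --pt "0 0.17 0 0 0 0.5 28" --pt "0 0.17 0 0 0 0.5 28" --pt "0 0.17 0 0 0 0.5 28" --pt "0 0.17 0 0 0 0.5 28" --pt "0 0.17 0 0 0 0.5 28" --pt "0 0.17 0 0 0 0.5 28" --pt "0 0.17 0 0 0 0.5 28"

```text
time_s: 11.95
position: [0.5172, 0.1823, 0.1194]
ee_rot: [[-0.538, 0.843, -0.003], [0.843, 0.538, 0.003], [0.004, -0.001, -1.0]]
contact_force: [-6.3, 9.3, 6.7]
opening: 0.0339
```

```bash
python3 chk.py
```

```text
radius 0.1321 gate deg by pos 41.738378795984616 by rot 42.02645641220283 f tool [11.3 -0.3 -6.7] 0.033929033502056206 [ 12.  23.  99.   0.  58. -21.]
```

>>> drive_tool --pt "0.01 0.17 0 0 0 0.5 28" --pt "0.01 0.17 0 0 0 0.5 28" --pt "0.01 0.17 0 0 0 0.5 28" --pt "0.01 0.17 0 0 0 0.5 28" --pt "0.01 0.17 0 0 0 0.5 28" --pt "0.01 0.17 0 0 0 0.5 28" --pt "0.01 0.17 0 0 0 0.5 28" --pt "0.01 0.17 0 0 0 0.5 28"

```text
time_s: 12.75
position: [0.567, 0.2046, 0.1194]
ee_rot: [[-0.149, 0.989, -0.002], [0.989, 0.149, 0.001], [0.002, -0.001, -1.0]]
contact_force: [-4.9, 3.5, 6.2]
opening: 0.0336
```

```bash
python3 chk.py
```

```text
radius 0.1329 gate deg by pos 65.50093607400721 by rot 66.0353566977452 f tool [ 4.2 -4.3 -6.2] 0.03355256949741047 [13. 27. 92.  0. 61.  5.]
```

>>> drive_tool --pt "0.01 0.17 0 0 0 0.5 28" --pt "0.01 0.17 0 0 0 0.5 28" --pt "0.01 0.17 0 0 0 0.5 28" --pt "0.01 0.17 0 0 0 0.5 28" --pt "0 0 0 0 0 0 28" --pt "0 0 0 0 0 0 28" --pt "0 0 0 0 0 0 28" --pt "0 0 0 0 0 0 28"

```text
time_s: 13.55
position: [0.5943, 0.2073, 0.1194]
ee_rot: [[0.057, 0.998, -0.001], [0.998, -0.057, 0.001], [0.0, -0.001, -1.0]]
contact_force: [-3.7, 1.8, 6.2]
opening: 0.0337
```

```bash
python3 chk.py; python3 - <<'E'
from h import *
a=arm.get_image("top")[60:300,120:380,::-1]; b=arm.get_image("side")[100:380,150:400,::-1]
f=lambda i:cv2.resize(cv2.convertScaleAbs(np.ascontiguousarray(i),alpha=1.5),(400,int(400*i.shape[0]/i.shape[1])),interpolation=2)
A=f(a);B=f(b);A=cv2.copyMakeBorder(A,0,B.shape[0]-A.shape[0],0,0,0)
cv2.imwrite("pics/z6.png",np.hstack([A,B]))
E
```

```text
radius 0.133 gate deg by pos 77.31340956148237 by rot 77.89413860753633 f tool [ 1.6 -3.8 -6.2] 0.03371198033891401 [13. 29. 89.  0. 62. 16.]
```

View pics/z6.png

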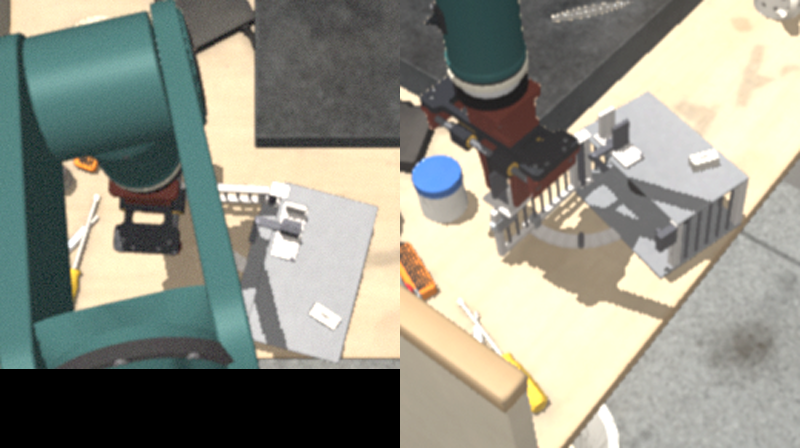

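```bash
python3 -c "
from cell import arm
print(arm.finish_job())"
```

```text
the job is handed in; nothing more can be done
None
```

I handed the job in at about 13.6 s of the 45 s limit, with the gripper still holding the gate open by its squeezed grip.

- **Roof catch:** I squeezed it first, with the gate still shut. The fingers stopped at a 33 mm opening, against a nominal 34 mm when fully home. The next picture showed the dark plate close to the fixed one, and the tongue was off the gate when I swung it.
- **Gate grip:** I squeezed it next. The fingers stopped at 33.5 mm and stayed between 33.5 and 34 mm through the whole swing, so the trigger stayed squeezed.
- **Gate:** I swung it over the detent to about 77–78 degrees, estimated from the tool's position and from its turn. It was at rest when I handed in.
- **Other things on the desk:** The last picture showed the gate wide open and the gauge block and screwdriver unmoved by eye. I did not measure any of the loose items, and the bottle was mostly hidden by the arm or outside the crop.

My estimate of the hinge position was about 2–3 mm off: the radius from it drifted from 130 to 133 mm. This caused up to about 11 N of sideways force during the swing, which I eased by shifting outwards. I could not read the catch, trigger and gate values directly, so they are inferred from the finger opening, the tool pose and the pictures.

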